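# Take a bolt-hole spacing off a chainring with spring dividers

### The arm

A 6-joint arm with a two-finger parallel gripper is mounted at the origin on the work surface. World frame = base frame: x ahead of the robot, y to its left, z up, the work surface at z = 0. Lengths are in m, angles in degrees, forces in N, time in s.
With the tool pointing down it reaches from about 0.25 to 0.725 m from the base axis. Payload 9.7 kg.
Tool frame: the origin (TCP) lies between the finger pads; the fingertips stand 11 mm ahead of it and the grasp point (between the pads) lies 8 mm behind it; z points along the fingers, x is the direction in which the jaws open and shut, and the axes are right-handed (so a half turn about z gives the same grasp; the last joint's range is limited). The gripper opens to 85 mm and grips with 20 to 120 N. Pads are 22 mm wide; open, the fingers measure 114 mm over their backs; the gripper's body (76 mm by 85 mm) begins 54 mm behind the grasp point. The pads swing forward as they close: fully open they stand 13 mm farther back than shut.
Start: joints at [-72.365, 4.979, 10.078, 95.1, 0, 90], TCP at [0.167, -0.524, 0.242] pointing down, gripper open.
Joint ranges: [-179.16, 179.16], [-48.56, 103.87], [-65.8, 70.77], [-126.05, 130.52], [-82.76, 87.17], [-180, 180]. Speed limits (degrees/s): [127.2, 127.2, 147.25, 180, 180, 180].

### API

Orientations are given as [roll, pitch, yaw] about the fixed x, y, z axes, in that order (R = Rz(yaw) Ry(pitch) Rx(roll)).
In Python, from workcell import get_obs, camera, job_done gives the robot as it stands.
- The arm moves only by the tool arm_command, never from a script. Its argument "increments" is a list of rows, each a list of 2 entries, a list of its own where there are three numbers: the shift along the tool's x, y, z in units of 25 mm (1.0 is 25 mm), then the turn about the tool's z in units of 6 degrees (1.0 is 6 degrees). In form: [[[dx, dy, dz], roll], ...]. A call has 1 to 5 rows; each row is the pose to reach, as a shift and turn from the pose measured when the call began, along the tool's axes at that moment; what a row does not reach only later rows make up. A row lasts 1/10 s, in which the tool goes at most 50 mm and 8.59 degrees, less where a joint would pass 70% of its speed; a pose out of reach is approached as far as the arm can. A call with a gripper value outside its range is refused whole. "claw" is the closure, from -1 (fully open) to 1 (shut), so that 0 is half open, set as the call begins (left out, the last holds). The fingers move at their own pace and stop on an object; "force" is the grip in N (left out, the last holds). Time passes only in rows, so rows that repeat a pose let the fingers close. It gives the time, the measured TCP pose, the force and the opening at its end, in the units of the state.
- get_obs(): the state, without advancing time (a new reading comes with each control period).
- camera(name): name is "side" or "top" or "wrist"; returns a dict with "frame" (420x560x3 uint8, red, green, blue), "range_z" (420x560 float32, m along the optical axis (not along the pixel's ray), 0 where there is no reading), "K" (3x3 intrinsics, pixels), "R" (3x3) and "t" (3): a world point X has camera coordinates R X + t; the wrist camera has in their place "hand_eye" (4x4, takes a point from camera to tool coordinates, whose origin is the TCP and whose axes are the tool frame's). Camera axes: x right, y down, z forward; pixel columns grow to the right and rows downward; lengths in m; the calibration is good to about 2 mm. A picture is of the moment at which its call begins: read the wrist's pose just before it.
- job_done(): hands the job in, once; it reports no verdict.
The state is a dict: "time": time; "q": joint angles; "qd": joint speeds; "joint_efforts": joint torques, N m; "ee_pos": TCP position; "tcp_rot": TCP orientation; "wrist_force": force on the tool from outside, world axes, zero at the start; "torque": the same for the moment, N m; "opening": finger opening in m.
Only numpy, scipy, OpenCV 4.12 (cv2) and the standard library are available. Lean on these libraries where they do the work, as an engineer would, in place of code of your own. Each camera call takes 0.05 s, during which the arm holds its last target.

### The job

I need the bolt-hole spacing of this chainring. Pick up the spring dividers by their two legs, squeeze the legs until the points are as far apart as the centres of the two red-painted bolt holes, and hold one point just above the middle of each red hole, close over the ring but without touching it. Leave the other things on the bench alone, and finish while still holding the dividers steady there, squeezed to that gap, so that I can run the nut down and lock the setting.

Things in the scene. Friction and masses are not known exactly. Their poses are not given: they have to be found in the camera images.
- dividers: Spring dividers (like big sprung tweezers), steel, 210 mm long, 0.1 kg, lying flat: two legs 10 mm high run from a round bow spring with a stem to two sharp points. Origin: underside, on the centre line, under the grip. Own x runs from bow to points, y to the left leg, z up. Bow and stem reach to x = -124 mm; the points are at x = +83 mm (open) to +85 mm (squeezed), 5 mm above the underside.
- grip (a point): Middle of the grip, 5 mm above the dividers' origin, between the legs. Gripped across y here, the legs measure 51 mm outside when sprung open; 40 mm, with parallel flanks, when the points are 45 mm apart. Each mm of squeeze brings the points 2.3 mm nearer. The spring pushes on each finger with 8 N at the start, 16 N at a 45 mm gap. Flanks are free from x = -25 to +35 mm; balance point x = -10 mm.
- fulcrum (a point): Hinge axis (the dividers' z) of both legs, on the brass roller at the dividers' x = -65 mm, y = 0, 5 mm above the underside.
- nut (a point): Brass nut, 10 mm across, near the end of the locking screw that crosses the legs. The nut sits outside the right leg, at the dividers' x = -36 mm, y = -27 mm; the screw sticks out to y = -45 mm. Keep the fingers clear of it.
- leg_left (a joint): Angle in rad by which the left leg is squeezed in about the fulcrum: 0 sprung open against the nut (points 70 mm apart), 0.083 points 45 mm apart, 0.21 points 7 mm apart (the stop). Distance between the points = 2 x (35.0 mm cos q - 147.9 mm sin q).
- leg_right (a joint): The same angle of the right leg, always equal to that of the left leg.
- tip_left (a point): The sharp point of the left leg.
- tip_right (a point): The sharp point of the right leg.
- chainring: Dark steel bicycle chainring lying loose and flat, 26 teeth, 112 mm across, 80 g, 4 mm thick (4.5 mm at the holes). Origin: centre of its underside; z up. Four 10 mm bolt holes on a 64 mm circle, each in a round lug of 18 mm; the two red-painted lugs lie on the +x side, at (22.6, 22.6) and (22.6, -22.6) mm, so their hole centres are 45.25 mm apart along the ring's own y.
- hole_a (a point): Centre of the red-painted bolt hole at the ring's (+x, +y), on its top face, 4.5 mm above the bench.
- hole_b (a point): Centre of the red-painted bolt hole at the ring's (+x, -y), on its top face, 4.5 mm above the bench.
- parts_dish: Bystander: round aluminium parts dish with chainring bolts in it, 92 mm across, 26 mm high. Origin: centre of its underside.
- cassette: Bystander: stack of four steel sprockets, 92 mm across, 20 mm high. Origin: centre of its underside.
- lube_bottle: Bystander: small green oil bottle with black nozzle, 38 mm across, 130 mm high. Origin: centre of its underside.
- screwdriver: Bystander: screwdriver with red handle, 170 mm long, lying on the bench. Origin: at its underside.
There are look-alikes about, which are no part of the job. Leave any pink or purple look-alike of the chainring alone.

How it is judged:
By the outcome, as a careful person would: the job done as asked, in the order asked, and still so for the second after the job is handed in, while the arm keeps its last pose, push and grip.
It also fails if it takes over 35 s, if anything falls off the work surface, if the arm or the gripper's body presses on something with over 40 N, if the wrist force passes 120 N, or if a joint passes its speed limit or range.

## Working session

There is one attempt and no reset: what is moved stays moved. The work goes in short steps, Python scripts to look and compute and a tool call to move; the robot and the scene stay as the last step left them, time stands still between calls to the robot, and variables do not carry over. Pictures are saved under pics/ and viewed, and the job is handed in when it is done.

Besides the shell and the picture viewer there is one more tool, called after "Request:" as a command line: name --argument value ..., lists and objects as JSON in quotes. arm_command: Moves the arm, as the interface text tells. Its arguments: {"type":"object","properties":{"increments":{"type":"array"},"claw":{"type":"number"},"force":{"type":"number"}},"required":["increments"]}

```bash
mkdir -p pics; ls
cat > h.py <<'E'
from workcell import get_obs, camera, job_done
import numpy as np, cv2, pickle
def snap(n,tag):
    o=get_obs(); c=camera(n); c['obs']=o
    pickle.dump(c,open(f'{tag}.pkl','wb')); cv2.imwrite(f'pics/{tag}.png',c['frame'][:,:,::-1]); return c
def load(tag): return pickle.load(open(f'{tag}.pkl','rb'))
def rot(rpy):
    from scipy.spatial.transform import Rotation as Ro
    return Ro.from_euler('xyz',rpy,degrees=True).as_matrix()
def ext(c):
    if 'R' in c: return np.array(c['R']),np.array(c['t'])
    T=np.eye(4);T[:3,:3]=rot(c['obs']['tcp_rot']);T[:3,3]=c['obs']['ee_pos']
    M=np.linalg.inv(T@np.array(c['hand_eye'])); return M[:3,:3],M[:3,3]
def atz(c,u,v,z):
    R,t=ext(c);K=np.array(c['K']); d=R.T@np.linalg.inv(K)@[u,v,1]; o=-R.T@t
    return o+d*(z-o[2])/d[2]
def proj(c,X):
    R,t=ext(c);p=np.array(c['K'])@(R@np.array(X)+t);return p[:2]/p[2]
def crop(c,u0,v0,u1,v1,s,tag):
    im=c['frame'][v0:v1,u0:u1,::-1]; cv2.imwrite(f'pics/{tag}.png',cv2.resize(im,None,fx=s,fy=s,interpolation=cv2.INTER_CUBIC))
E
python3 - <<'E'
from h import *
print(get_obs())
for n in ['top','side','wrist']: snap(n,n+'0')
E
```

```text
pics
{'time': 0.0, 'q': array([-7.23645133e+01,  5.00994339e+00,  1.00344254e+01,  9.50999939e+01,
       -3.84733383e-04,  8.99998330e+01]), 'qd': array([-0.01708111,  0.00707053,  0.06822555, -0.03490937,  0.00238231,
       -0.00904375]), 'joint_efforts': array([-2.36233054e-04, -5.20396936e+01,  4.64796424e+01,  1.68113282e-02,
        5.77559240e-05,  6.45220197e-06]), 'ee_pos': array([ 0.16655977, -0.52394287,  0.24159391]), 'tcp_rot': array([ 1.79999615e+02,  7.55118454e-02, -7.23643464e+01]), 'wrist_force': array([0.11084235, 0.13867744, 0.45880337]), 'torque': array([-0.01355795,  0.04898334,  0.00385518]), 'opening': 0.08541361253295739}
```

View pics/top0.png

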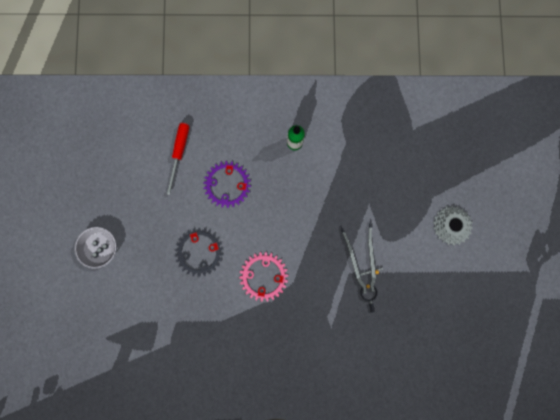

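View pics/side0.png

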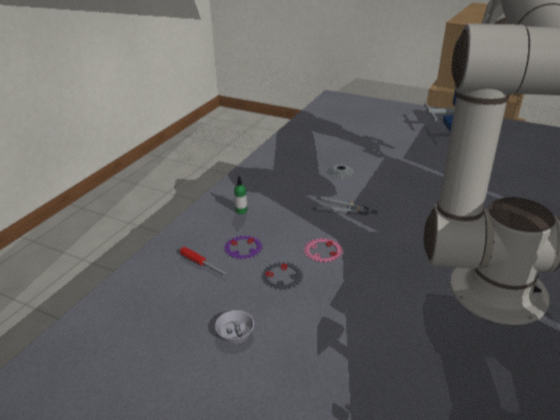

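View pics/wrist0.png

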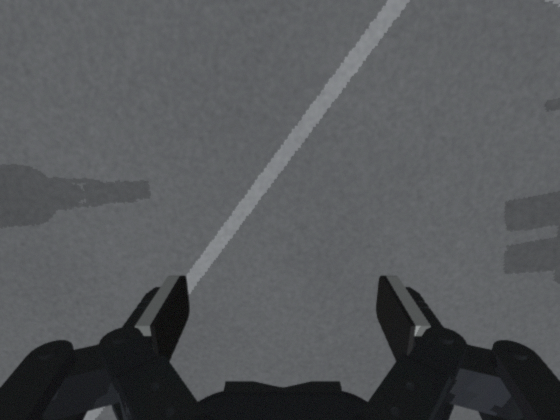

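Ring look-alikes in the top view are purple (228,184), pink (265,277) and dark steel (199,251). The dark one is the target. There is only one pair of dividers, with points at (342,229) and (371,222) and the bow at (369,295). Next is a close crop of each.

Run:
```python
from h import *
c=load('top0')
crop(c,165,215,235,285,8,'cr_ring'); crop(c,325,210,395,320,7,'cr_div')
for n,u,v,z in [('ring',199,251,.004),('tl',342,229,.005),('tr',371,222,.005),('bow',369,295,.005),('stem',371,309,.005),('purple',228,184,.004),('pink',265,277,.004),('bottle',296,138,.1),('drv',180,142,.01),('dish',96,247,.02),('cas',455,226,.02)]:
  print(n,atz(c,u,v,z).round(4))
```

```text
ring [0.5285 0.1886 0.004 ]
tl [ 0.5771 -0.1411  0.005 ]
tr [ 0.5931 -0.2091  0.005 ]
bow [ 0.426  -0.1996  0.005 ]
stem [ 0.3947 -0.2032  0.005 ]
purple [0.684  0.1237 0.004 ]
pink [0.4684 0.0375 0.004 ]
bottle [ 0.7672 -0.0321  0.1   ]
drv [0.7831 0.2361 0.01  ]
dish [0.5387 0.4166 0.02  ]
cas [ 0.5816 -0.3996  0.02  ]
```

View pics/cr_ring.png

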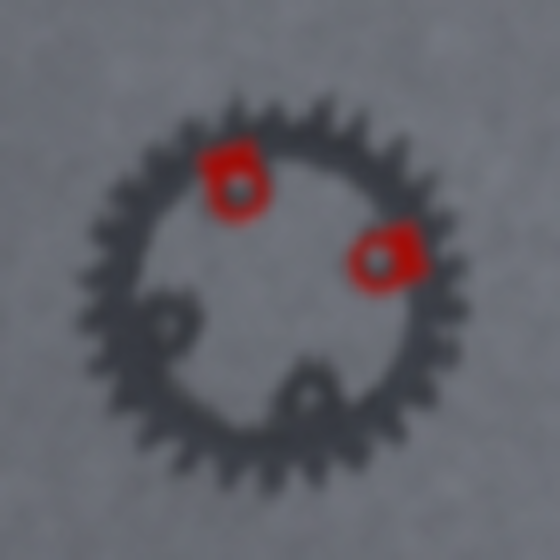

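View pics/cr_div.png

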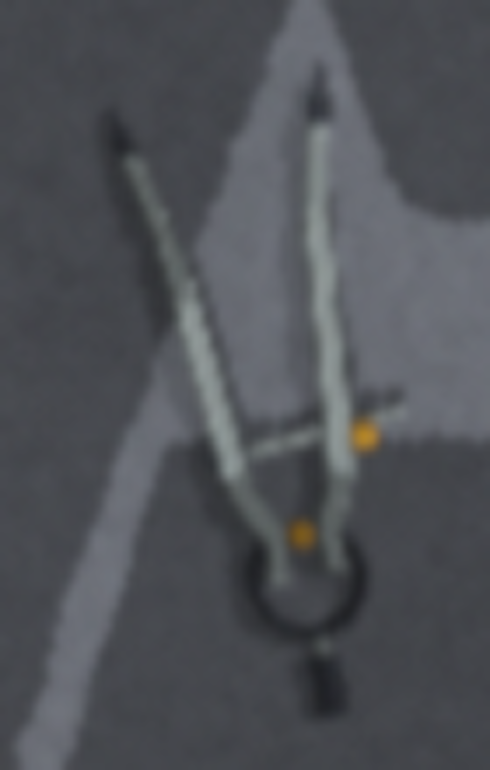

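Crops: on the dark ring, the red holes are at about px (194.8,238.4) and (212.5,247.5). On the dividers, the roller is at (368.3,286.4) and the points at (340.7,226) and (370.4,219.3), with the nut on the right, so the description fits.

```bash
cat >> h.py <<'E'
def plan(p,yaw,tag=''):
    o=get_obs(); R=rot(o['tcp_rot']); d=R.T@(np.array(p)-o['ee_pos'])/0.025
    dy=(yaw-o['tcp_rot'][2]+180)%360-180
    print(tag,'inc',d.round(3),'roll',round(-dy/6,3),'alt',round(-((dy+360)%360 if dy<0 else dy-360)/6,2));
E
python3 - <<'E'
from h import *
c=load('top0')
a=atz(c,165+238/8-.5,215+187/8-.5,.0045);b=atz(c,165+380/8-.5,215+260/8-.5,.0045)
r=atz(c,368.3-.5,286.4-.5,.008); l=atz(c,325+110/7-.5,210+112/7-.5,.005); t=atz(c,325+318/7-.5,210+65/7-.5,.005)
m=(l+t)/2; ax=(m-r)[:2]; g=r[:2]+.065*ax/np.linalg.norm(ax)
print(a,b,np.linalg.norm(a-b),'mid',(a+b)/2); print(r,l,t,np.linalg.norm(l-t),np.linalg.norm(ax),np.degrees(np.arctan2(ax[1],ax[0])),g)
print(load('wrist0')['hand_eye'].round(3), load('wrist0')['K'])
yaw=np.degrees(np.arctan2(ax[1],ax[0]))+90
plan([g[0],g[1],.20],yaw); plan([g[0],g[1],.20],yaw-180)
E
```

```text
[0.55863852 0.19991115 0.0045    ] [0.53747561 0.15897438 0.0045    ] 0.04608349328396234 mid [0.54805706 0.17944277 0.0045    ]
[ 0.44670095 -0.19678626  0.008     ] [ 0.58528163 -0.13711557  0.005     ] [ 0.60057458 -0.20685506  0.005     ] 0.07139657348803086 0.1483154284323726 9.626079369910412 [ 0.51078575 -0.18591712]
[[ 1.    -0.    -0.002 -0.001]
 [ 0.001  0.949  0.317 -0.081]
 [ 0.002 -0.317  0.949 -0.132]
 [ 0.     0.     0.     1.   ]] [[328.91827776   0.         282.28044258]
 [  0.         328.91827776 212.25533564]
 [  0.           0.           1.        ]]
 inc [ -8.715 -17.218   1.678] roll -28.665 alt 31.33
 inc [ -8.715 -17.218   1.678] roll 1.335 alt -58.67
```

Request:
arm_command --increments '[[[0, 0, 0], -1], [[0, 0, 0], -2]]'

```text
time: 0.35
ee_pos: [0.1666, -0.5239, 0.2413]
tcp_rot: [-180.0, 0.1, -60.1]
wrist_force: [0.6, -0.2, 0.2]
opening: 0.0857
```

```bash
python3 -c "
from h import *
print(get_obs()['q'])"
```

```text
[-7.23632845e+01  5.02391435e+00  1.00202782e+01  9.50989156e+01
  9.38086221e-04  7.77635685e+01]
```

Run:
```python
from h import *
plan([.505,-.187,.20],99.6)
```

```text
inc [ -4.939 -18.45    1.669] roll -26.621 alt 33.38
```

Request:
arm_command --increments '[[[-0.5, -1.85, 0.17], -1.4], [[-1.0, -3.7, 0.34], -2.8], [[-1.5, -5.5, 0.5], -4.2], [[-2.0, -7.4, 0.7], -5.6], [[-2.5, -9.2, 0.8], -7.0]]'

```text
time: 0.85
ee_pos: [0.3358, -0.3534, 0.221]
tcp_rot: [-179.9, 0.1, -17.8]
wrist_force: [0.4, -0.9, -0.2]
opening: 0.0855
```

Run:
```python
from h import *
plan([.505,-.187,.20],99.6); print(get_obs()['q'].round(1))
```

```text
inc [ 4.411 -8.406  0.848] roll -19.567 alt 40.43
[-46.5  -3.9  -1.2  92.8   0.   61.3]
```

Request:
arm_command --increments '[[[0.9, -1.7, 0.2], -1.4], [[1.8, -3.4, 0.4], -2.8], [[2.7, -5.1, 0.6], -4.2], [[3.6, -6.8, 0.8], -5.6], [[4.4, -8.4, 0.85], -7.0]]'

```text
time: 1.35
ee_pos: [0.5057, -0.1851, 0.1992]
tcp_rot: [-179.8, 0.0, 24.6]
wrist_force: [0.3, -0.3, 0.1]
opening: 0.0852
```

Request:
arm_command --increments '[[[0, 0, 0], -1.4], [[0, 0, 0], -2.8], [[0, 0, 0], -4.2], [[0, 0, 0], -5.6], [[0, 0, 0], -7.0]]'

```text
time: 1.85
ee_pos: [0.5057, -0.185, 0.1988]
tcp_rot: [-179.8, -0.1, 66.9]
wrist_force: [0.5, 0.5, -0.0]
opening: 0.0849
```

Run:
```python
from h import *
plan([.505,-.187,.20],99.6)
```

```text
inc [-0.085  0.007 -0.047] roll -5.445 alt 54.56
```

Request:
arm_command --increments '[[[0, 0, 0], -1.4], [[0, 0, 0], -2.8], [[0, 0, 0], -4.2], [[0, 0, 0], -5.45], [[0, 0, 0], -5.45]]'

```text
time: 2.35
ee_pos: [0.5056, -0.1849, 0.1986]
tcp_rot: [-179.9, -0.2, 99.7]
wrist_force: [-0.2, 0.2, 0.6]
opening: 0.0856
```

Run:
```python
from h import *
snap('wrist','w1')
```

```text
(no output)
```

View pics/w1.png

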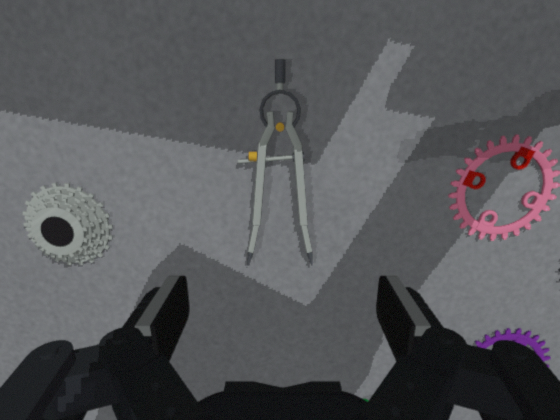

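Wrist view: the dividers have their stem at (281,70), roller at (280,128), nut at (253,156) on the right leg's side, and points at (248,263) and (310,263). I'll enlarge it to measure.

Run:
```python
from h import *
c=load('w1'); crop(c,225,40,335,280,2,'x'); 
im=c['frame'][:,:,::-1]
p1=cv2.resize(im[235:275,235:325],None,fx=6.5,fy=6.5,interpolation=cv2.INTER_CUBIC)
p2=cv2.resize(im[105:147,235:325],None,fx=6.5,fy=6.5,interpolation=cv2.INTER_CUBIC)
cv2.imwrite('pics/w1c.png',np.vstack([p1,p2])); print(p1.shape,c['obs']['ee_pos'])
```

```text
(260, 585, 3) [ 0.50555863 -0.18490246  0.19855185]
```

View pics/w1c.png

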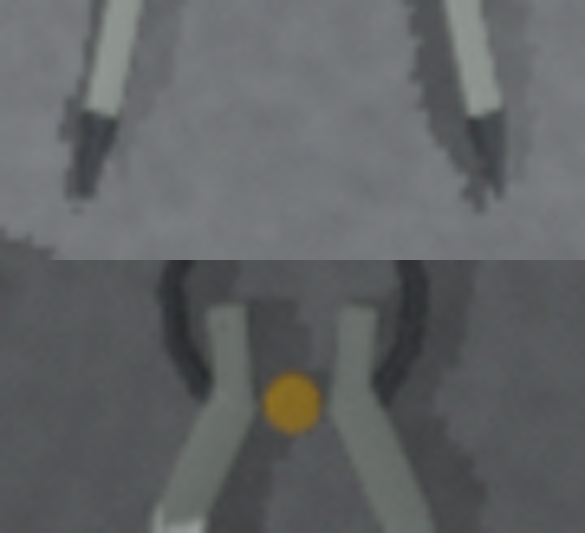

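Run:
```python
from h import *
c=load('w1')
r=atz(c,279.9-.5,127-.5,.011); l=atz(c,312.2-.5,266-.5,.005); t=atz(c,247-.5,266.3-.5,.005)
m=(l+t)/2; ax=(m-r)[:2]; n=np.linalg.norm(ax);y=np.degrees(np.arctan2(ax[1],ax[0]));u=ax/n
print(r,l,t,'gap',np.linalg.norm(l-t),'len',n,'yaw',y)
o=r[:2]+.065*u;o2=m[:2]-.083*u;o=(o+o2)/2; print('origin',o,o2)
for x in (0,-.005): plan([*(o+x*u),.1],y+90)
```

```text
[ 0.44613015 -0.1959703   0.011     ] [ 0.58726941 -0.13611351  0.005     ] [ 0.5995809  -0.20700475  0.005     ] gap 0.07195235781856231 len 0.14930413029355535 yaw 9.41008495665142
origin [ 0.51089876 -0.18523621] [ 0.51154205 -0.1851296 ]
 inc [-0.059  0.216  3.944] roll 0.009 alt -59.99
 inc [-0.059  0.016  3.944] roll 0.009 alt -59.99
```

Both cameras agree on the dividers' pose to about 1 mm. I'll go down in part and pre-close to about 62 mm.

Request:
arm_command --increments '[[[-0.06, 0.2, 1.0], 0], [[-0.06, 0.2, 2.5], 0], [[-0.06, 0.2, 4.0], 0], [[-0.06, 0.2, 5.4], 0], [[-0.06, 0.2, 5.4], 0]]' --claw -0.45 --force 50

```text
time: 2.9
ee_pos: [0.5076, -0.1842, 0.0588]
tcp_rot: [-179.5, -0.4, 99.3]
wrist_force: [-0.1, -0.8, 0.2]
opening: 0.0622
```

Run:
```python
from h import *
c=snap('wrist','w2'); print(c['obs']['opening'],c['obs']['ee_pos'])
R=c['range_z'];K=c['K'];H=c['hand_eye']
v,u=np.mgrid[:420,:560]
P=np.stack([(u-K[0,2])/K[0,0]*R,(v-K[1,2])/K[1,1]*R,R,np.ones_like(R)],-1)@H.T
for lo,hi in ((90,280),(280,470)):
  m=np.zeros_like(R,bool); m[:,lo:hi]=(R[:,lo:hi]>0)&(np.abs(P[:,lo:hi,1])<.02)&(P[:,lo:hi,2]<.025)
  q=P[m]; print(len(q), np.percentile(q[:,2],[50,90,97,99,100]).round(4), np.percentile(q[:,0],[0,2,98,100]).round(4))
```

```text
0.06219112044377597 [ 0.50761244 -0.1842103   0.05880795]
14948 [-0.0523 -0.023  -0.0072 -0.0011  0.0056] [-0.0624 -0.0571 -0.0021  0.0001]
14596 [-0.0525 -0.0226 -0.007  -0.0011  0.0053] [0.0002 0.0023 0.0574 0.0616]
```

View pics/w2.png

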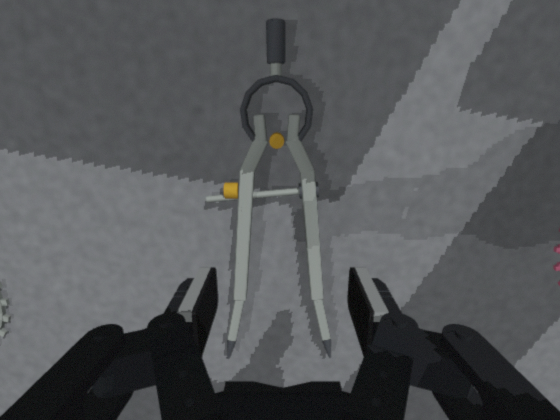

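Run:
```python
from h import *
c=load('w2')
r=atz(c,276.7-.5,141-.5,.011); l=atz(c,328.5-.5,355.5-.5,.005); t=atz(c,229.5-.5,355.5-.5,.005)
m=(l+t)/2; ax=(m-r)[:2]; n=np.linalg.norm(ax);y=np.degrees(np.arctan2(ax[1],ax[0]));u=ax/n
print(r,l,t,'gap',np.linalg.norm(l-t),'len',n,'yaw',y)
o=r[:2]+.065*u;o2=m[:2]-.083*u;print('origin',o,o2);o=(o+o2)/2
plan([*(o),.0105],y+90)
```

```text
[ 0.44619257 -0.19614093  0.011     ] [ 0.58579312 -0.13787294  0.005     ] [ 0.59630861 -0.20583048  0.005     ] gap 0.06876628221485637 len 0.14688053486274064 yaw 9.518566093794092
origin [ 0.51029766 -0.18539206] [ 0.50919361 -0.18557719]
 inc [-0.046  0.037  2.06 ] roll -0.035 alt 59.96
```

Request:
arm_command --increments '[[[-0.05, 0.06, 0.6], -0.04], [[-0.05, 0.06, 1.2], -0.04], [[-0.05, 0.06, 1.7], -0.04], [[-0.05, 0.06, 1.9], -0.04], [[-0.05, 0.06, 1.9], -0.04]]'

```text
time: 3.45
ee_pos: [0.5099, -0.1853, 0.0137]
tcp_rot: [-179.6, -0.3, 99.5]
wrist_force: [0.3, 0.2, -0.9]
opening: 0.0617
```

Run:
```python
from h import *
plan([.5098,-.1854,.0105],99.5); print(get_obs()['wrist_force'])
```

```text
inc [-0.003 -0.003  0.126] roll 0.006 alt -59.99
[ 0.34765783  0.19851671 -0.94143998]
```

Request:
arm_command --increments '[[[0, 0, 0.12], 0], [[0, 0, 0.12], 0], [[0, 0, 0.12], 0]]' --claw -0.2

```text
time: 3.75
ee_pos: [0.5104, -0.1856, 0.0114]
tcp_rot: [-179.7, -0.3, 99.5]
wrist_force: [0.8, -0.2, 2.4]
opening: 0.0511
```

Request:
arm_command --increments '[[[0, 0, 0], 0], [[0, 0, 0], 0], [[0, 0, 0], 0]]' --claw 0.0

```text
time: 4.05
ee_pos: [0.5114, -0.1857, 0.0128]
tcp_rot: [-179.8, -0.2, 99.5]
wrist_force: [-0.3, 1.2, 8.2]
opening: 0.0432
```

Run:
```python
from h import *
c=snap('wrist','w3'); print({k:np.round(v,3) for k,v in c['obs'].items() if k in('opening','ee_pos','wrist_force','torque')})
```

```text
{'ee_pos': array([ 0.511, -0.186,  0.013]), 'wrist_force': array([-0.289,  1.23 ,  8.152]), 'torque': array([ 0.232,  0.013, -0.023]), 'opening': np.float64(0.043)}
```

View pics/w3.png

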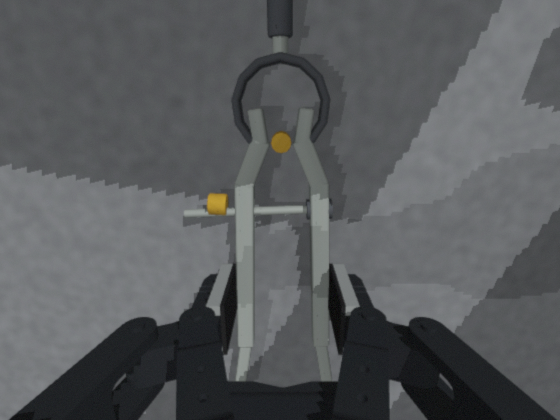

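Request:
arm_command --increments '[[[0, 0, 0], 0], [[0, 0, 0], 0], [[0, 0, 0], 0]]' --claw 0.075

```text
time: 4.4
ee_pos: [0.5117, -0.1857, 0.0133]
tcp_rot: [-179.9, -0.2, 99.5]
wrist_force: [0.3, 1.1, 5.0]
opening: 0.0399
```

Run:
```python
from h import *
o=get_obs(); print({k:np.round(v,4) for k,v in o.items() if k in('opening','ee_pos','wrist_force','torque')})
```

```text
{'ee_pos': array([ 0.5117, -0.1857,  0.0133]), 'wrist_force': array([0.2723, 1.0885, 5.0211]), 'torque': array([ 0.219 , -0.0114,  0.0515]), 'opening': np.float64(0.0399)}
```

Request:
arm_command --increments '[[[0, 0, -0.3], 0], [[0, 0, -0.9], 0], [[0, 0, -1.8], 0], [[0, 0, -2.8], 0], [[0, 0, -2.8], 0]]'

```text
time: 4.9
ee_pos: [0.5136, -0.1866, 0.0878]
tcp_rot: [179.9, -0.1, 99.5]
wrist_force: [-0.6, -0.3, -0.1]
opening: 0.0398
```

Run:
```python
from h import *
c=snap('wrist','w4'); snap('top','t4'); snap('side','s4');print({k:np.round(v,4) for k,v in c['obs'].items() if k in('opening','ee_pos','tcp_rot','wrist_force','torque')})
c0=load('top0');H=[atz(c0,165+a/8-.5,215+b/8-.5,.0045)[:2] for a,b in((238,187),(380,260),(310,398),(168,325))]
H=np.array(H);print(H, H.mean(0));d=H[0]-H[1]+H[3]-H[2];print(np.linalg.norm(d)/2,np.degrees(np.arctan2(d[1],d[0])))
d=H[0]-H[3]+H[1]-H[2];print(np.linalg.norm(d)/2,np.degrees(np.arctan2(d[1],d[0])))
crop(load('s4'),270,150,420,260,5,'s4c')
```

```text
{'ee_pos': array([ 0.5136, -0.1866,  0.0878]), 'tcp_rot': array([ 1.798622e+02, -6.560000e-02,  9.954110e+01]), 'wrist_force': array([-0.5611, -0.3085, -0.0936]), 'torque': array([ 0.0648, -0.0426, -0.0259]), 'opening': np.float64(0.0398)}
[[0.55863852 0.19991115]
 [0.53747561 0.15897438]
 [0.49835301 0.1783838 ]
 [0.51934782 0.21914635]] [0.52845374 0.18910392]
0.04596752245430274 62.705781609023894
0.04370941503965001 -26.235579200357854
```

View pics/w4.png

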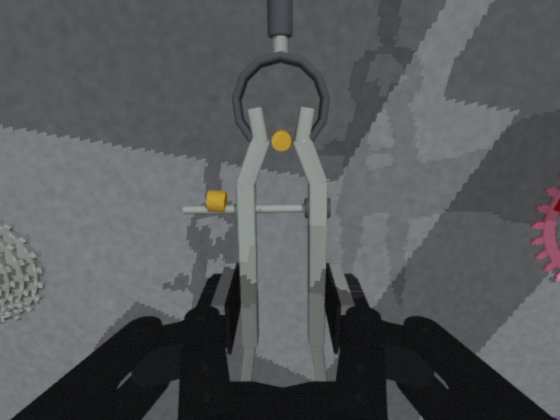

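View pics/t4.png

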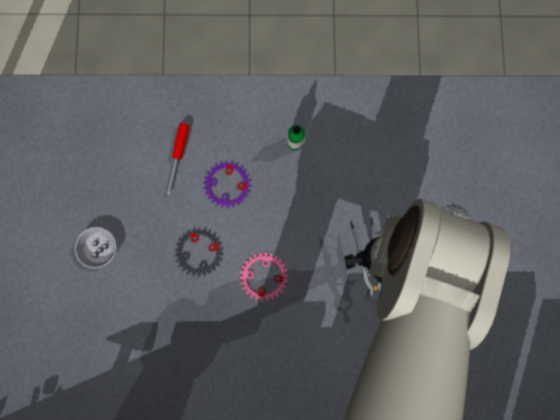

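View pics/s4c.png

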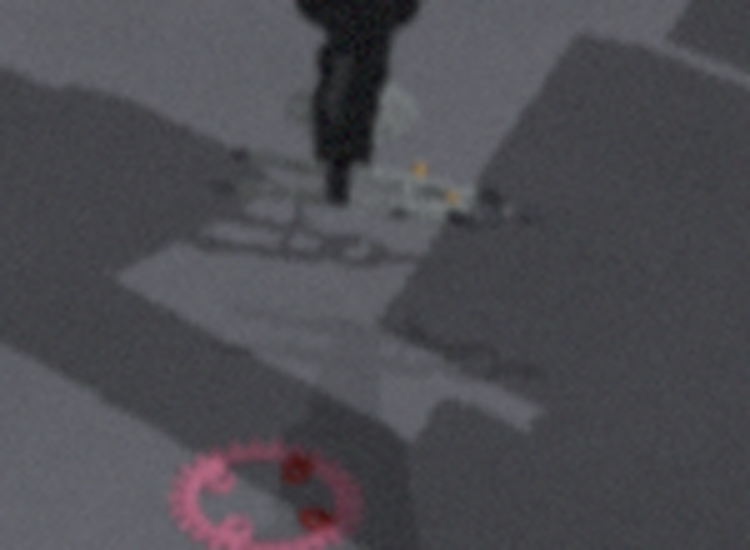

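Run:
```python
from h import *
from scipy.ndimage import median_filter
c=load('w4');R=c['range_z'];K=c['K'];H=c['hand_eye']
def P(u,v,k=1):
    z=np.median(R[v-k:v+k+1,u-k:u+k+1]);return (H@[(u-K[0,2])/K[0,0]*z,(v-K[1,2])/K[1,1]*z,z,1])[:3].round(4)
for n,u,v in [('roller',281,141),('L',246,195),('L',247,230),('L',248,270),('L',248,310),('L',249,335),('R',318,195),('R',317,230),('R',317,270),('R',317,310),('R',316,335),('l tip part',249,365),('r',320,365),('stem',281,15),('nut',216,201)]: print(n,P(u,v))
im=c['frame'][:,:,::-1]; cv2.imwrite('pics/w4c.png',cv2.resize(im[240:400,170:390],None,fx=3.6,fy=3.6,interpolation=cv2.INTER_CUBIC))
```

```text
roller [ 0.0005 -0.0667  0.0036]
L [-0.0145 -0.0442  0.0031]
L [-0.0146 -0.0281  0.0032]
L [-0.0148 -0.0086  0.0025]
L [-0.0155  0.0128  0.0024]
L [-0.0154  0.0267  0.0018]
R [ 0.0162 -0.044   0.0033]
R [ 0.0163 -0.028   0.0034]
R [ 0.0169 -0.0086  0.0025]
R [0.0176 0.0127 0.0023]
R [0.0176 0.0275 0.0027]
l tip part [-0.0161  0.0458  0.0025]
r [0.0203 0.0466 0.0033]
stem [ 0.0006 -0.112   0.0051]
nut [-0.0275 -0.0414  0.0033]
```

View pics/w4c.png

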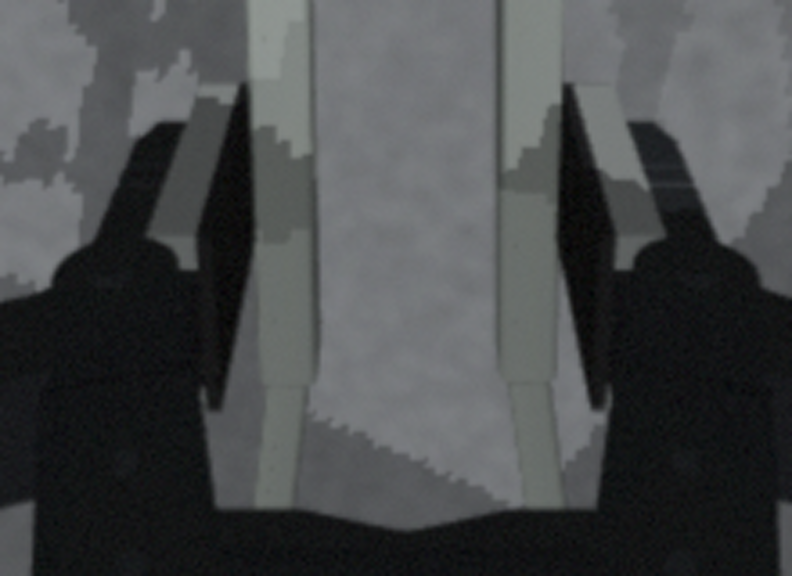

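The dividers are held level: leg tops sit at tool z ≈ 3 mm and the points at about tool (0.8, 83, 8) mm. On the way I'll stop at a waypoint where the wrist camera sees the dark ring beside the held dividers.

Run:
```python
from h import *
plan([.54,.06,.19],85)
```

```text
inc [ 9.533  2.731 -4.239] roll 2.423 alt -57.58
```

Request:
arm_command --increments '[[[0.9, 0.27, -1.0], 0.25], [[2.3, 0.7, -2.0], 0.7], [[3.7, 1.1, -3.0], 1.2], [[5.2, 1.6, -3.8], 1.7], [[6.7, 2.0, -4.2], 2.1]]'

```text
time: 5.55
ee_pos: [0.5338, -0.0115, 0.1897]
tcp_rot: [-179.8, -0.2, 86.8]
wrist_force: [1.0, -0.4, -0.9]
opening: 0.04
```

Request:
arm_command --increments '[[[1.2, 0.2, 0], 0.15], [[2.1, 0.5, 0], 0.3], [[2.6, 0.6, 0], 0.3], [[2.6, 0.6, 0], 0.3]]'

```text
time: 5.95
ee_pos: [0.5522, 0.0536, 0.1888]
tcp_rot: [-179.7, -0.2, 85.1]
wrist_force: [-0.2, -0.9, -0.1]
opening: 0.0394
```

Run:
```python
from h import *
c=snap('wrist','w5');print({k:np.round(v,4) for k,v in c['obs'].items() if k in('opening','ee_pos','tcp_rot','qd')})
```

```text
{'qd': array([-2.1042, -1.0097, -0.5277,  0.4852, -0.648 , -1.4554]), 'ee_pos': array([0.5522, 0.0536, 0.1888]), 'tcp_rot': array([-1.797204e+02, -1.676000e-01,  8.512080e+01]), 'opening': np.float64(0.0394)}
```

View pics/w5.png

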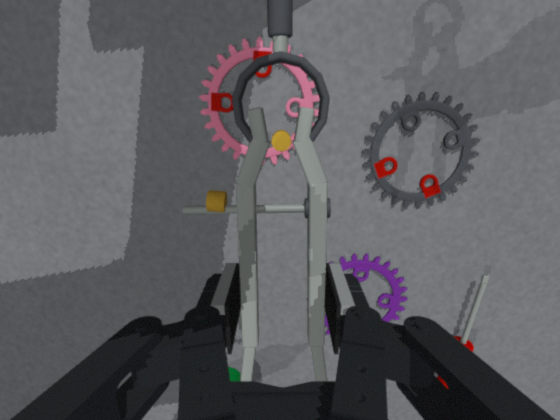

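The dark ring shows its red holes near (390,165) and (428,184). I'll retake it once settled and enlarge.

Run:
```python
from h import *
c=snap('wrist','w6');c=snap('wrist','w6');print({k:np.round(v,4) for k,v in c['obs'].items() if k in('opening','ee_pos','tcp_rot','qd')})
crop(c,355,85,485,215,4.6,'w6c')
```

```text
{'qd': array([-0.8461, -0.5256,  0.0564,  0.0407,  0.0094,  0.0743]), 'ee_pos': array([0.5521, 0.052 , 0.1892]), 'tcp_rot': array([-1.797525e+02, -1.550000e-01,  8.501460e+01]), 'opening': np.float64(0.0397)}
```

View pics/w6c.png

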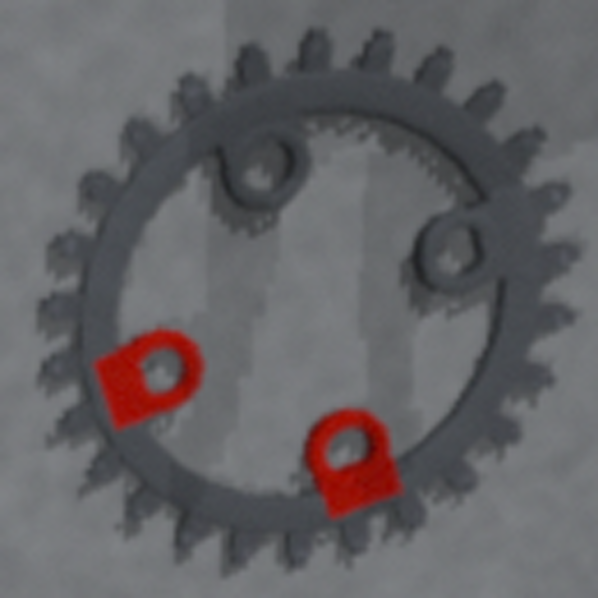

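Run:
```python
from h import *
c=load('w6')
H=np.array([atz(c,355+a/4.6-.5,85+b/4.6-.5,.0045)[:2] for a,b in((348,449),(162,370),(266,168),(454,252))])
print(H,H.mean(0))
for d in ((H[0]-H[1]+H[3]-H[2]),(H[0]-H[3]+H[1]-H[2])): print(np.linalg.norm(d)/2,np.degrees(np.arctan2(d[1],d[0])))
print(np.linalg.norm(H[0]-H[1]),(H[0]+H[1])/2)
```

```text
[[0.55699136 0.19989417]
 [0.53631491 0.15981205]
 [0.49681916 0.18025846]
 [0.5170602  0.21953498]] [0.52679641 0.18987492]
0.04464312855486283 62.724265009042554
0.04448487904460631 -26.780337119705823
0.0451009114199605 [0.54665313 0.17985311]
```

Run:
```python
from h import *
plan([.4723,.2169,.06],63)
```

```text
inc [ 6.288 -3.739  5.21 ] roll 3.662 alt -56.34
```

Request:
arm_command --increments '[[[1.2, -0.7, 0.4], 0.7], [[2.6, -1.6, 1.0], 1.5], [[4.0, -2.4, 1.8], 2.4], [[5.3, -3.2, 2.6], 3.1], [[6.0, -3.6, 3.3], 3.6]]'

```text
time: 6.6
ee_pos: [0.474, 0.21, 0.1069]
tcp_rot: [-179.7, -0.1, 63.2]
wrist_force: [-0.3, 0.3, -0.1]
opening: 0.0399
```

Request:
arm_command --increments '[[[0, 0, 0.4], 0], [[0, 0, 0.8], 0], [[0, 0, 1.2], 0], [[0, 0, 1.2], 0]]'

```text
time: 7.0
ee_pos: [0.4739, 0.2088, 0.0757]
tcp_rot: [-179.7, 0.0, 63.2]
wrist_force: [-0.0, 0.2, -2.0]
opening: 0.0399
```

Run:
```python
from h import *
plan([.4723,.2169,.06],63)
o=get_obs();print(o['ee_pos'],o['tcp_rot'],o['qd'].round(1))
```

```text
inc [ 0.262 -0.199  0.628] roll 0.025 alt -59.97
[0.47385998 0.20876022 0.07567054] [-1.79661790e+02  1.57222715e-02  6.31520152e+01] [ 0.3 -0.5  1.6  1.3 -0.   0.2]
```

Request:
arm_command --increments '[[[0.13, -0.1, 0.4], 0.02], [[0.26, -0.2, 0.9], 0.02], [[0.26, -0.2, 1.3], 0.02], [[0.26, -0.2, 1.3], 0.02], [[0.26, -0.2, 1.3], 0.02]]'

```text
time: 7.5
ee_pos: [0.472, 0.2168, 0.0429]
tcp_rot: [-179.6, 0.0, 63.0]
wrist_force: [0.0, -0.9, -0.8]
opening: 0.0397
```

Run:
```python
from h import *
plan([.4723,.2169,.0205],63)
o=get_obs();print(o['ee_pos'],o['tcp_rot'],o['qd'].round(1))
t=snap('top','t7');s=snap('side','s7');w=snap('wrist','w7')
crop(t,140,200,280,320,5,'t7c');crop(s,220,220,380,320,5,'s7c')
```

```text
inc [0.009 0.017 0.897] roll 0.008 alt -59.99
[0.47195366 0.21684898 0.04292013] [-1.79637688e+02  4.80783811e-02  6.30459178e+01] [-0.  -0.6  1.   0.3 -0.1  0.1]
```

View pics/t7c.png

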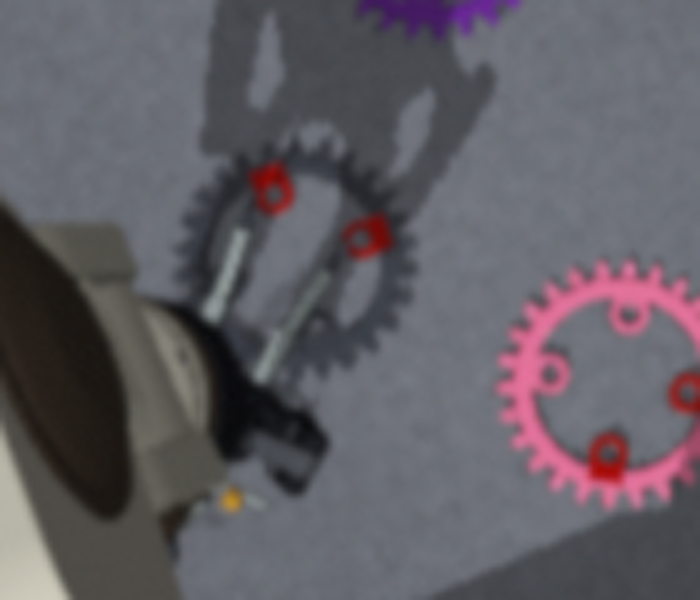

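View pics/s7c.png

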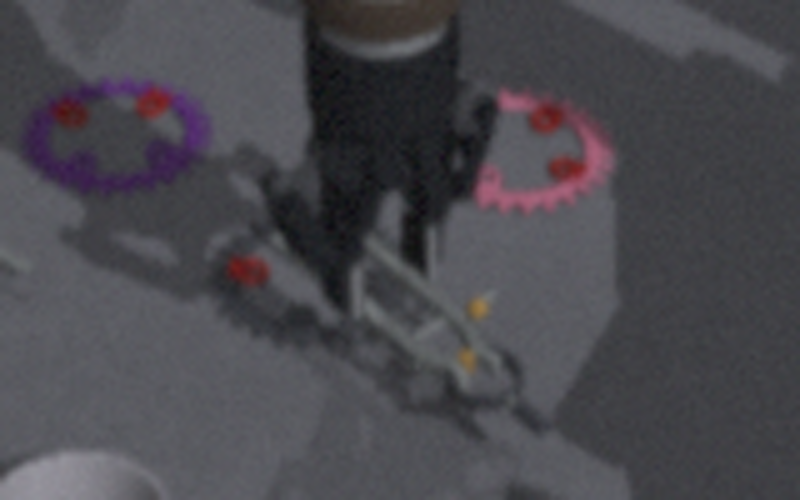

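View pics/w7.png

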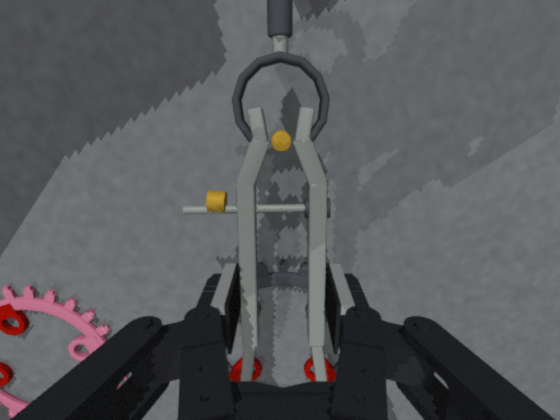

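The top view shows the legs running to the two red holes and nothing displaced, and the wrist view shows the holes symmetric under the legs. I'll go down carefully.

Request:
arm_command --increments '[[[0, 0.01, 0.25], 0], [[0, 0.01, 0.5], 0], [[0, 0.01, 0.7], 0], [[0, 0.01, 0.8], 0], [[0, 0.01, 0.8], 0]]'

```text
time: 8.15
ee_pos: [0.4723, 0.2168, 0.0231]
tcp_rot: [-179.7, 0.0, 63.0]
wrist_force: [-0.0, -0.8, -1.1]
opening: 0.0398
```

Run:
```python
from h import *
plan([.4723,.2169,.0205],63)
t=snap('top','t8');s=snap('side','s8');w=snap('wrist','w8')
o=get_obs();print(o['ee_pos'],o['tcp_rot'],o['qd'].round(1),o['wrist_force'],o['opening'])
crop(t,170,220,240,285,8,'t8c');crop(s,250,220,350,310,6,'s8c'); crop(w,200,240,370,400,4,'w8c')
# projection of expected tips into top
R=rot(o['tcp_rot']);p=np.array(o['ee_pos'])
for sx in(-1,1):
  X=p+R@np.array([.0008+sx*.0226,.0831,.008]);print(X.round(4),((proj(t,X)+.5-[170,220])*8).round(0),((proj(s,X)+.5-[250,220])*6).round(0))
c=w;Rz=c['range_z'];K=c['K'];H=c['hand_eye']
for n,u,v in [('roller',281,141),('L',246,195),('L',247,230),('L',248,335),('R',318,195),('R',317,230),('R',316,335)]:
  z=np.median(Rz[v-1:v+2,u-1:u+2]);print(n,(H@[(u-K[0,2])/K[0,0]*z,(v-K[1,2])/K[1,1]*z,z,1])[:3].round(4))
```

```text
inc [0.003 0.    0.104] roll 0.006 alt -59.99
[0.47270257 0.21702821 0.0239229 ] [-1.79700799e+02 -3.40638796e-02  6.30364293e+01] [-0.1 -0.1  0.2  0.   0.1  0. ] [ 0.3764622   0.01455727 -1.60675637] 0.03988895738230183
[0.5368 0.1599 0.0155] [331. 221.] [203. 260.]
[0.5573 0.2002 0.0155] [190. 150.] [122. 300.]
roller [ 0.0002 -0.0673  0.0037]
L [-0.0148 -0.0447  0.0032]
L [-0.0149 -0.0287  0.0031]
L [-0.0163  0.0266  0.0025]
R [ 0.016  -0.0445  0.0037]
R [ 0.0161 -0.0286  0.0033]
R [0.0172 0.0265 0.0023]
```

View pics/t8c.png

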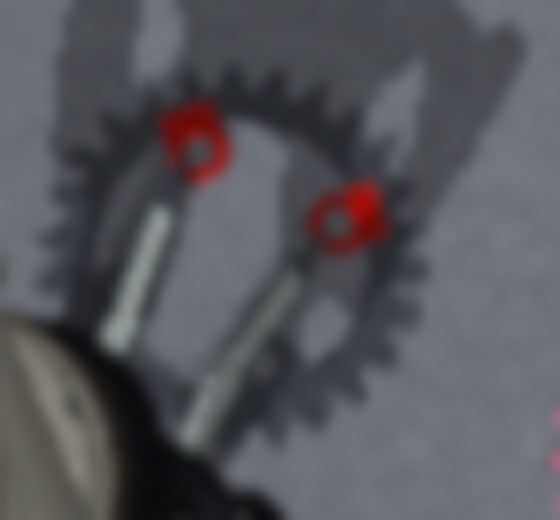

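View pics/s8c.png

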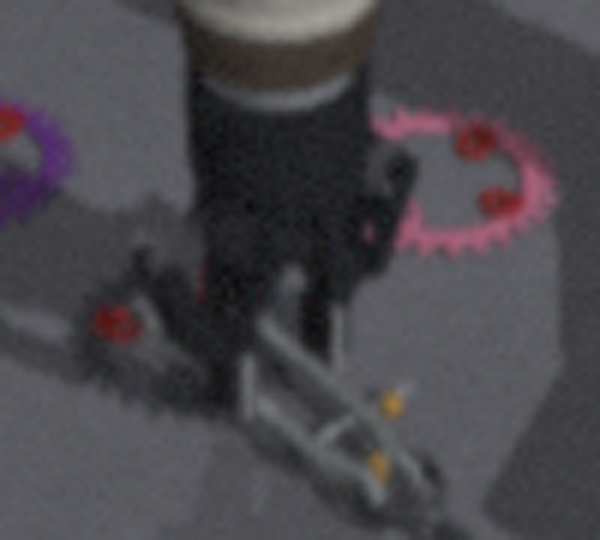

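View pics/w8c.png

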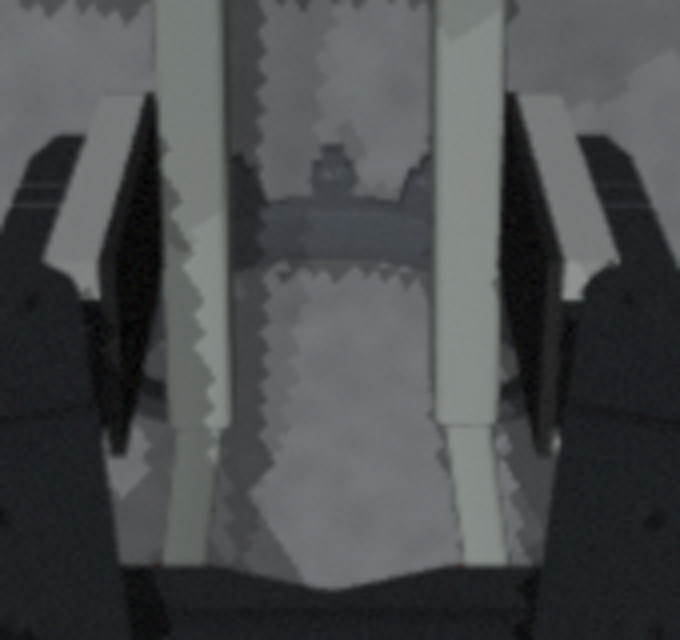

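Run:
```python
from h import *
t=load('t8');o=t['obs']
R=rot(o['tcp_rot']);p=np.array(o['ee_pos'])
f=lambda X:((proj(t,X)+.5-[170,220])*8).round(0)
for y in(.0681,.0831): print(f(p+R@np.array([.0008,y,.008])),f(p+R@np.array([.0008,y,.003])))
print(-t['R'].T@t['t'])
im=t['frame'][225:260,183:220,::-1].astype(float); im=np.clip((im-20)*2.2,0,255).astype(np.uint8)
cv2.imwrite('pics/t8d.png',cv2.resize(im,None,fx=16,fy=16,interpolation=cv2.INTER_CUBIC))
# where ring
import numpy as np
c0=load('top0')
for c in(c0,t):
  h=cv2.cvtColor(c['frame'],cv2.COLOR_RGB2HSV);m=((h[...,0]<8)|(h[...,0]>172))&(h[...,1]>150)
  m[:230]=0;m[260:]=0;m[:,:180]=0;m[:,225:]=0
  v,u=np.nonzero(m);k=u<204;print(u[k].mean(),v[k].mean(),u[~k].mean(),v[~k].mean(),k.sum(),(~k).sum())
```

```text
[237. 234.] [234. 234.]
[261. 187.] [259. 186.]
[0.50764161 0.01016548 1.02395391]
193.625 236.5 213.6086956521739 246.67391304347825 48 46
193.8 236.1 213.95238095238096 246.47619047619048 40 42
```

View pics/t8d.png

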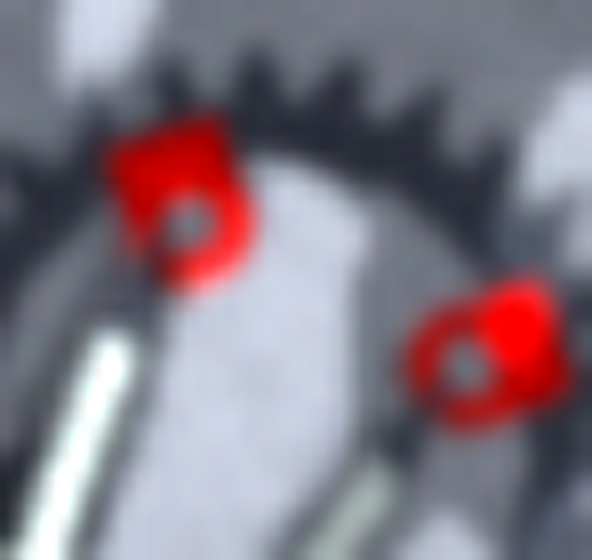

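Run:
```python
from h import *
def fr(r,l,t):
  m=(l+t)/2;ax=(m-r)[:2];return np.linalg.norm(ax)-.065
c=load('top0');A=lambda a,b,z:atz(c,325+a/7-.5,210+b/7-.5,z)
print('top0 light end x',fr(A(303,535,.011),A(132,158,.008),A(319,125,.008)),'tips',fr(A(303,535,.011),A(110,112,.005),A(318,65,.005)))
c=load('w1')
print('w1',fr(atz(c,279.4,126.5,.011),atz(c,250.7,251.7,.008),atz(c,309,251.7,.008)))
w=load('w2');crop(w,190,300,370,380,4.4,'w2c')
t=load('t8');crop(t,183,225,220,265,14,'z')
# light-end world via top camera in t8, z: underside .0107 -> top-ish .0187
l=atz(t,183+118/16-.5,225+335/16-.5,.0187);r=atz(t,183+380/16-.5,225+470/16-.5,.0187);print(l,r,(l+r)/2)
R=rot(t['obs']['tcp_rot']);print('tool',(R.T@((l+r)/2-t['obs']['ee_pos'])).round(4))
```

```text
top0 light end x 0.06502852666403522 tips 0.08309421712543463
w1 0.06600366128737023
[0.54090266 0.20682063 0.0187    ] [0.52167299 0.16964467 0.0187    ] [0.53128783 0.18823265 0.0187    ]
tool [0.0013 0.0656 0.004 ]
```

View pics/w2c.png

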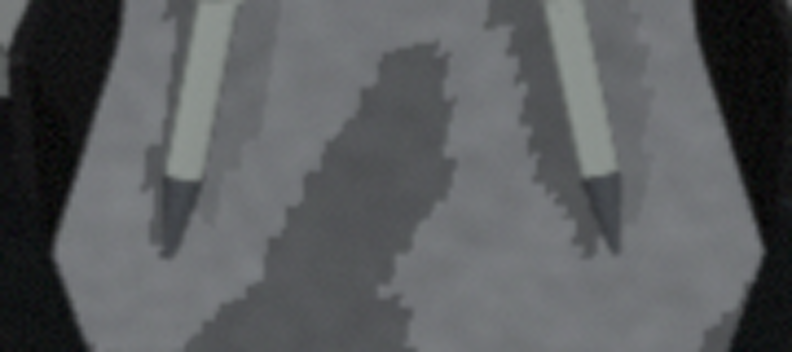

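Run:
```python
from h import *
o=get_obs();R=rot(o['tcp_rot']);p=np.array(o['ee_pos']);print(p,o['opening'])
m=p+R@np.array([.0013,.0836,.008]);print('top tip mid',m,'hole mid top .5483,.1791; diff tool',(R.T@(np.array([.5483,.1791,m[2]])-m)).round(4))
m=p+R@np.array([.0006,.0828,.008]);print('wrist tip mid',m,(R.T@(np.array([.5467,.1799,m[2]])-m)).round(4))
```

```text
[0.47270257 0.21702821 0.0239229 ] 0.03988895738230183
top tip mid [0.54776831 0.18030459 0.01548722] hole mid top .5483,.1791; diff tool [-0.0008  0.001  -0.    ]
wrist tip mid [0.54673789 0.18004341 0.01549099] [-0.0001  0.     -0.    ]
```

Request:
arm_command --increments '[[[-0.015, 0.02, 0.05], 0], [[-0.015, 0.02, 0.1], 0], [[-0.015, 0.02, 0.13], 0], [[-0.015, 0.02, 0.13], 0], [[-0.015, 0.02, 0.13], 0]]' --claw 0.068

```text
time: 8.8
ee_pos: [0.4729, 0.2165, 0.0206]
tcp_rot: [-179.7, -0.0, 63.0]
wrist_force: [0.1, 0.5, -1.4]
opening: 0.0398
```

```bash
cat > chk.py <<'E'
from h import *
import sys
w=snap('wrist',sys.argv[1]);o=w['obs'];print(o['ee_pos'].round(4),o['tcp_rot'].round(2),o['opening'].round(4),o['wrist_force'].round(1),o['time'])
Rz=w['range_z'];K=w['K'];H=w['hand_eye'];R=rot(o['tcp_rot'])
def wz(u,v,k=2):
  z=np.median(Rz[v-k:v+k+1,u-k:u+k+1]);q=(H@[(u-K[0,2])/K[0,0]*z,(v-K[1,2])/K[1,1]*z,z,1])[:3];return (R@q+o['ee_pos']).round(4)[2]
print('legs',[wz(u,v) for u,v in((246,195),(247,230),(248,335),(318,195),(317,230),(316,335))])
print('rim',[wz(u,v,1) for u,v in((275,297),(284,297),(290,297))],'bench',[wz(u,v) for u,v in((280,240),(280,340),(400,100),(150,100),(285,180))])
E
python3 chk.py w9
```

```text
Traceback (most recent call last):
  File "chk.py", line 3, in <module>
    w=snap('wrist',sys.argv[1]);o=w['obs'];print(o['ee_pos'].round(4),o['tcp_rot'].round(2),o['opening'].round(4),o['wrist_force'].round(1),o['time'])
                                                                                            ^^^^^^^^^^^^^^^^^^
AttributeError: 'float' object has no attribute 'round'
```

View pics/w9.png

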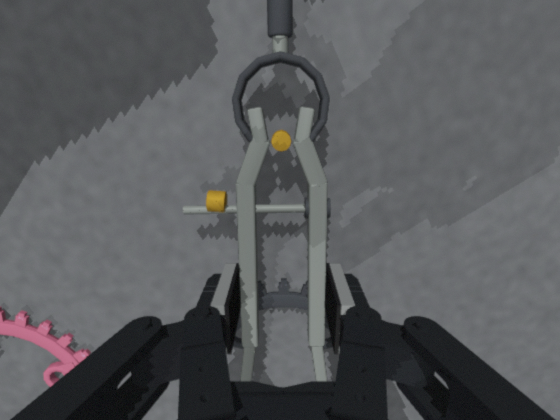

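```bash
sed -i "s/o\['opening'\].round(4)/round(float(o['opening']),4)/" chk.py; for i in a b; do python3 chk.py w9$i; done
```

```text
[0.4729 0.2165 0.0207] [-1.797e+02 -3.000e-02  6.303e+01] 0.0396 [ 0.6 -0.6 -1. ] 8.85
legs [np.float64(0.0177), np.float64(0.0177), np.float64(0.0182), np.float64(0.0175), np.float64(0.0176), np.float64(0.0181)]
rim [np.float64(0.0047), np.float64(0.0047), np.float64(0.005)] bench [np.float64(0.0006), np.float64(0.0004), np.float64(0.0006), np.float64(0.0004), np.float64(0.0008)]
[0.473  0.2165 0.0207] [-1.797e+02 -3.000e-02  6.304e+01] 0.0395 [-0.3 -0.8 -1.2] 8.9
legs [np.float64(0.0175), np.float64(0.0176), np.float64(0.0182), np.float64(0.0173), np.float64(0.0175), np.float64(0.0182)]
rim [np.float64(0.0046), np.float64(0.0046), np.float64(0.0047)] bench [np.float64(0.0006), np.float64(0.0005), np.float64(0.0009), np.float64(0.0006), np.float64(0.0006)]
```

Request:
arm_command --increments '[[[0, 0, 0.02], 0], [[0, 0, 0.03], 0], [[0, 0, 0.03], 0]]' --claw 0.058

```text
time: 9.25
ee_pos: [0.4729, 0.2165, 0.0199]
tcp_rot: [-179.7, -0.0, 63.0]
wrist_force: [-0.5, -0.4, -1.0]
opening: 0.0403
```

```bash
for i in a b c d; do python3 chk.py wA$i; done
```

```text
[0.4729 0.2165 0.0199] [-1.797e+02 -3.000e-02  6.304e+01] 0.0403 [-0.5 -0.4 -1. ] 9.25
legs [np.float64(0.017), np.float64(0.0169), np.float64(0.0178), np.float64(0.0166), np.float64(0.0169), np.float64(0.0176)]
rim [np.float64(0.0047), np.float64(0.0043), np.float64(0.0045)] bench [np.float64(0.0006), np.float64(0.0004), np.float64(0.0006), np.float64(0.0007), np.float64(0.001)]
[0.473  0.2165 0.0199] [-1.797e+02 -3.000e-02  6.304e+01] 0.0404 [-0.3 -0.2 -1.8] 9.3
legs [np.float64(0.0169), np.float64(0.0168), np.float64(0.0176), np.float64(0.0168), np.float64(0.0173), np.float64(0.0173)]
rim [np.float64(0.0046), np.float64(0.0045), np.float64(0.0047)] bench [np.float64(0.0009), np.float64(0.0009), np.float64(0.0009), np.float64(0.0011), np.float64(0.0008)]
[0.473  0.2165 0.0199] [-1.797e+02 -3.000e-02  6.304e+01] 0.0405 [ 0.5  0.2 -1.2] 9.35
legs [np.float64(0.017), np.float64(0.0169), np.float64(0.0178), np.float64(0.0168), np.float64(0.0169), np.float64(0.0175)]
rim [np.float64(0.005), np.float64(0.0043), np.float64(0.0043)] bench [np.float64(0.0009), np.float64(0.0004), np.float64(0.0008), np.float64(0.0008), np.float64(0.0008)]
[0.473  0.2165 0.0199] [-1.797e+02 -3.000e-02  6.304e+01] 0.0402 [-0.4  0.3 -1. ] 9.4
legs [np.float64(0.0168), np.float64(0.017), np.float64(0.0176), np.float64(0.0167), np.float64(0.0171), np.float64(0.0175)]
rim [np.float64(0.0045), np.float64(0.0045), np.float64(0.0045)] bench [np.float64(0.0006), np.float64(0.0005), np.float64(0.0005), np.float64(0.0006), np.float64(0.0007)]
```

Request:
arm_command --increments '[[[0, 0, 0.02], 0], [[0, 0, 0.03], 0], [[0, 0, 0.03], 0], [[0, 0, 0.03], 0]]' --claw 0.064

```text
time: 9.85
ee_pos: [0.473, 0.2165, 0.0192]
tcp_rot: [-179.7, -0.0, 63.0]
wrist_force: [0.3, -0.7, -1.2]
opening: 0.0401
```

```bash
for i in a b c; do python3 chk.py wB$i; done
python3 - <<'E'
from h import *
t=snap('top','tB');s=snap('side','sB')
im=t['frame'][225:260,183:220,::-1].astype(float); im=np.clip((im-20)*2.2,0,255).astype(np.uint8)
cv2.imwrite('pics/tBd.png',cv2.resize(im,None,fx=16,fy=16,interpolation=cv2.INTER_CUBIC))
o=get_obs();R=rot(o['tcp_rot']);p=np.array(o['ee_pos'])
m=p+R@np.array([.0013,.0836,.008]);print('top tip mid',m,(R.T@(np.array([.5483,.1791,m[2]])-m)).round(4))
m=p+R@np.array([.0006,.0828,.008]);print('wrist',m,(R.T@(np.array([.5467,.1799,m[2]])-m)).round(4))
E
```

```text
[0.473  0.2165 0.0192] [-1.797e+02 -3.000e-02  6.304e+01] 0.0401 [ 0.3 -0.7 -1.2] 9.85
legs [np.float64(0.0164), np.float64(0.016), np.float64(0.0169), np.float64(0.0162), np.float64(0.0161), np.float64(0.0169)]
rim [np.float64(0.0043), np.float64(0.0048), np.float64(0.0042)] bench [np.float64(0.0006), np.float64(0.0008), np.float64(0.0008), np.float64(0.0006), np.float64(0.0008)]
[0.473  0.2165 0.0192] [-1.797e+02 -3.000e-02  6.304e+01] 0.0406 [ 0.5  0.2 -0.3] 9.9
legs [np.float64(0.0161), np.float64(0.0164), np.float64(0.0168), np.float64(0.0161), np.float64(0.0165), np.float64(0.0167)]
rim [np.float64(0.0043), np.float64(0.0046), np.float64(0.0044)] bench [np.float64(0.0006), np.float64(0.0005), np.float64(0.0007), np.float64(0.0006), np.float64(0.0008)]
[0.473  0.2165 0.0192] [-1.797e+02 -3.000e-02  6.304e+01] 0.0398 [-0.7 -0.7 -0.9] 9.95
legs [np.float64(0.0162), np.float64(0.0163), np.float64(0.0169), np.float64(0.0163), np.float64(0.0162), np.float64(0.0168)]
rim [np.float64(0.0045), np.float64(0.004), np.float64(0.0044)] bench [np.float64(0.0007), np.float64(0.0005), np.float64(0.0009), np.float64(0.0007), np.float64(0.0007)]
top tip mid [0.54803054 0.17976705 0.01078073] [-0.0005  0.0005 -0.    ]
wrist [0.54700013 0.17950583 0.01078447] [ 0.0002 -0.0004  0.    ]
```

View pics/tBd.png

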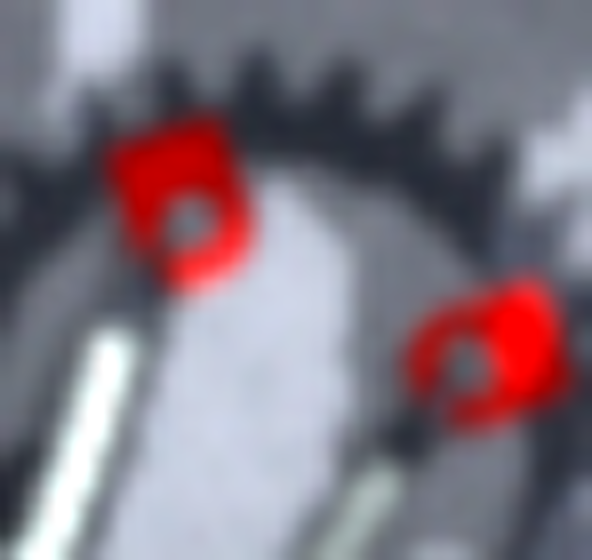

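View pics/sB.png

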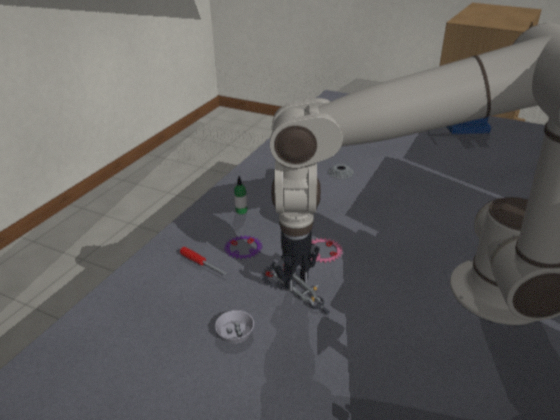

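Request:
arm_command --increments '[[[-0.012, 0, 0], 0], [[-0.012, 0, 0], 0], [[-0.012, 0, 0], 0], [[-0.012, 0, 0], 0], [[-0.012, 0, 0], 0]]'

```text
time: 10.6
ee_pos: [0.4729, 0.2162, 0.0192]
tcp_rot: [-179.7, -0.0, 63.0]
wrist_force: [0.5, -0.3, -0.6]
opening: 0.0402
```

```bash
for i in a b; do python3 chk.py wC$i; done
```

```text
[0.4729 0.2162 0.0192] [-1.797e+02 -4.000e-02  6.304e+01] 0.0402 [ 0.5 -0.3 -0.6] 10.6
legs [np.float64(0.0165), np.float64(0.0165), np.float64(0.0169), np.float64(0.0161), np.float64(0.0163), np.float64(0.0167)]
rim [np.float64(0.0046), np.float64(0.0046), np.float64(0.0046)] bench [np.float64(0.0008), np.float64(0.0007), np.float64(0.0008), np.float64(0.0003), np.float64(0.0008)]
[0.4729 0.2162 0.0192] [-1.7971e+02 -4.0000e-02  6.3040e+01] 0.0403 [ 0.1 -0.4 -1.6] 10.65
legs [np.float64(0.0162), np.float64(0.0164), np.float64(0.0169), np.float64(0.0161), np.float64(0.016), np.float64(0.0168)]
rim [np.float64(0.0042), np.float64(0.004), np.float64(0.0043)] bench [np.float64(0.0008), np.float64(0.0007), np.float64(0.0005), np.float64(0.0005), np.float64(0.001)]
```

View pics/wCb.png

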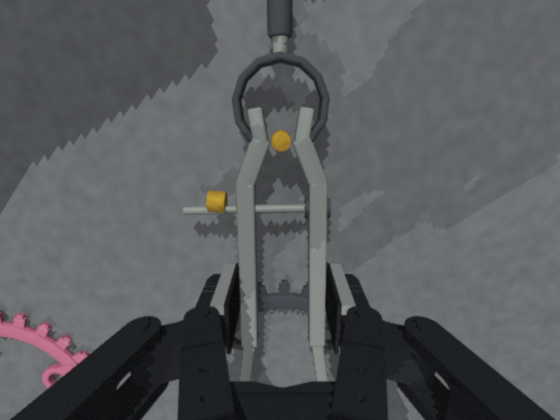

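The arm is steady with no slip (roller still at (281,141)). The underside clears the ring by about 1.5 mm, and the wrist force is only the dividers' weight.

```bash
python3 -c "
from h import *
print(job_done())"
```

```text
the job is handed in; nothing more can be done
None
```

I gripped the dividers across both legs at the grip, squeezed them to the hole spacing, and am holding the points over the two red holes of the dark chainring. I handed the job in at about 10.7 s.

- **Gap:** the finger opening reads 40.1–40.3 mm, which works out to a point gap of about 45.3–45.7 mm against the 45.25 mm wanted. The camera estimate, made at an opening about 0.3 mm smaller just before the last trim, was 45.6 mm ± 2 mm.
- **Height:** the undersides of the legs clear the ring by about 1.5 mm. The points are therefore about 7 mm above the ring. They can't go lower while held level, because the legs reach 5 mm below them.
- **Steadiness:** the wrist force is only the dividers' weight, and the dividers haven't slipped in the fingers. Nothing else on the bench looked moved.

**Disagreement between cameras:** the wrist and top cameras placed the ring 1–2 mm apart. I set the points between the two, so each should be within about 1 mm of its hole centre. The gripper hides the points from the wrist camera and they are too fine for the top camera. Their exact positions are therefore worked out from the visible legs, not seen directly.

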